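# Clip the sprung test hook onto the boiler's terminal post

## Task

Clip the test-hook probe onto the brass post of the boiler's terminal plate: squeeze its two tabs together so the hook comes out, lay it flat on the plate pointing squarely at the white block, and ease the open hook sideways until the post is felt lightly inside it (the post stands anywhere along its slot; never push it hard). Then let go, so the spring closes the hook on the post and the probe stays lying there. Leave the tumbler and tape roll where they are.

Things in the scene. Friction and masses are not known exactly. Their poses are not given: they have to be found in the camera images.
- probe: Loose black test-hook probe, 140 g, 110 mm long, lying flat on the worktop. Origin: centre of its underside between the tabs; x along it to the hook, y left, z up. Body 24 mm wide, 18 mm high, x = -17 to 25 mm; then a nose 18 mm wide, top at z = 16 mm, to its face at x = 75 mm. Two upright tabs, z = 4 to 50 mm: black fixed, outer face x = 25 mm; grey plunger, outer face x = -30 mm at rest.
- tabs (a point): Where to grip the probe: midway between its tabs at rest, 42 mm above its underside; axes are the probe's. The tabs are 30 mm wide (y), 5 mm thick; close the fingers along x over their outer faces, 55 mm apart at rest, 41 mm fully squeezed, fingertips over z = 20 mm to clear the nose. The spring resists with 2 to 5 N: grip with 15 to 20 N. Held squeezed, the probe can be lifted and carried.
- hook (a joint): How far the hook stands out of the nose (m): 0 closed, 0.014 fully out by squeezing the tabs; the spring closes it; about 0.006 when closed on the post. The hook is a steel J of 5 mm round bar at z = 10 mm: its shank leaves the nose at probe y = +6 mm, its tip turns across the nose face to y = -7.5 mm. The gap between tip and nose is as wide as this value and open only on the -y side.
- jaw (a point): Point on the probe where the post ends up: probe x = 78 mm (3 mm before the nose face), y = 0, z = 10 mm; axes are the probe's. It does not move with the hook; with the hook fully out the middle of the gap is at probe x = 82 mm.
- plate: Terminal plate fixed on the worktop, aluminium, 200 (x) x 170 (y) x 8 mm, with a white terminal block (22 x 100 mm, top at z = 28 mm) along its +x edge. Origin: centre of its underside, z up. An upright brass post, 6 mm thick, 30 mm tall, with a foot collar 12 mm wide and 2 mm high, stands in a dark slot along y.
- slot: Middle of the slot on the plate's top (plate x = 45, y = 0, z = 8 mm); axes are the plate's. The post is clamped up to 20 mm to either side of it along y; its place there is not measured. With the probe's x along the plate's x, lying on the plate, the open hook takes the post by moving towards the plate's -y from beside the slot's +y end. The post must not be pushed with over 10 N.
- tumbler: Bystander: loose clear drinking glass, 80 mm across, 91 mm tall; origin under its centre. Leave alone.
- tape_roll: Bystander: loose roll of beige tape lying flat, 104 mm across, 25 mm high; origin under its centre. Leave alone.

How it is judged:
On the way:
1. the hook, well out (more than 9 mm), is brought to the post's slot on the plate (value of joint hook above 0.009 m and distance between jaw and slot below 0.035 m), for 0.2 s.
At the end, for the whole second after the job is handed in: The spring has closed the hook on the post (it stands 4 to 8 mm out), jaw point over the slot (within 8 mm across, 30 mm along, 4 to 17 mm above the plate); the probe lies flat (tilt under 0.12 rad), within 0.17 rad of the plate's x, at rest; origin over 60 mm before the slot (value of joint hook between 0.004 and 0.008 m and x of jaw in the frame of slot between -0.008 and 0.008 m and y of jaw in the frame of slot between -0.03 and 0.03 m and z of jaw in the frame of slot between 0.004 and 0.017 m and x of probe in the frame of slot below -0.06 m and angle between the x axis of probe and the x axis of slot, either way round below 0.17 rad and angle between probe's own z axis and vertical below 0.12 rad and linear speed of probe below 0.01 m/s); the robot touches nothing.
It fails at once if the probe pushes on the post with more than 10 N (contact force between probe and slot above 10 N).
It fails at once if the robot pushes on the post with more than 10 N (contact force between the arm and slot above 10 N).
It fails at once if the tumbler is moved by more than 30 mm (distance of tumbler from where it was at the start of the episode above 0.03 m).
It fails at once if the tape roll is moved by more than 30 mm (distance of tape_roll from where it was at the start of the episode above 0.03 m).
It also fails if it takes over 53 s, if anything falls off the work surface, if the arm or the gripper's body presses on something with over 40 N, if the wrist force passes 120 N, or if a joint passes its speed limit or range.

## Robot

A 6-joint arm with a two-finger parallel gripper is mounted at the origin on a cart in front of the work surface, level with it; the furniture and walls round the work are solid. World frame = base frame: x ahead of the robot, y to its left, z up, the work surface at z = 0. Lengths are in m, angles in rad, forces in N, time in s.
With the tool pointing down it reaches from about 0.375 to 0.975 m from the base axis. Payload 3.8 kg.
Tool frame: the origin (TCP) lies on the centre line of the jaws, within the pads' length; the fingertips stand 22 mm ahead of it and the grasp point (between the pads) lies 3 mm ahead of it; z points along the fingers, y is the line along which they close (so a half turn about z gives the same grasp; the last joint's range is limited). The gripper opens to 85 mm and grips with 20 to 120 N. Pads are 22 mm wide; open, the fingers measure 114 mm over their backs; the gripper's body (76 mm by 85 mm) begins 54 mm behind the grasp point. The pads swing forward as they close: fully open they stand 13 mm farther back than shut.
Start: joints at [1.29, 0.264, 1.604, -0, 1.274, -0.037], TCP at [0.163, 0.655, 0.253] pointing down, gripper open.
Joint ranges: [-2.63, 2.63], [-0.94, 2.18], [0.31, 2.57], [-1.31, 4.45], [0, 2.66], [-2.55, 2.55]. Speed limits (rad/s): [2.57, 2.57, 3.14, 3.14, 3.14, 3.14].

## Interface

Orientations are given as a 3x3 rotation matrix whose columns are the frame's x, y, z axes.
In Python, from workcell import arm gives the robot as it stands.
- The arm moves only by the shell command python3 -m inch 'ROWS' [FORCE]. ROWS is JSON, a list that holds one entry, the list of rows, each a list of 7 numbers: the shift along the tool's x, y, z in m, then the turn, a rotation vector about the tool's x, y, z in rad, then the finger opening in m, from 0 to 0.0854. In form: [[[tx, ty, tz, rx, ry, rz, gripper], ...]]. A call has exactly 5 rows; each row shifts and turns the commanded pose from where the row before left it, along the tool's axes as they then stand; what a row does not reach is not made up. A row lasts 1/10 s, in which the tool goes at most 50 mm and 8.59 degrees, less where a joint would pass 70% of its speed; a pose out of reach is approached as far as the arm can. A call is refused whole if a number of a shift passes 0.05 or a number of a turn 0.15, either way. A call with a gripper value outside its range is refused whole. The fingers move at their own pace and stop on an object; FORCE is the grip in N (left out, the last holds). Time passes only in rows, so rows that do not move let the fingers close, or fill a call up. It gives the time, the measured TCP pose, the force, the opening and the grip force at its end, in the units of the state.
- arm.state(): the state, without advancing time (a new reading comes with each control period).
- arm.snapshot(name): name is "side" or "top" or "wrist"; returns (picture, depth): 400x640x3 uint8, red, green, blue; 400x640 float32, m along the optical axis (not along the pixel's ray), 0 where there is no reading.
- arm.camera_info(name): a dict with "fx", "fy", "cx", "cy" (pixels), "extrinsics" (4x4, takes a point from camera to world coordinates). Camera axes: x right, y down, z forward; pixel columns grow to the right and rows downward; lengths in m; the calibration is good to about 2 mm. A picture is of the moment at which its call begins: read the wrist's pose just before it. camera_info takes no time and is no camera call; for the wrist camera it gives the pose at the moment of the call.
- arm.job_done(): hands the job in; it is judged then, once.
Trained networks look in the newest picture that a camera, given by its name, has taken for a name from the list of things; names that differ only in an ending like _2 or _b are one class to them, and where a whole thing is asked for, a point or a joint stands for the part that bears it (a point fixed in the world has none). Each returns a list of dicts, best first, with "score" (0 to 1); they miss things now and then, are a little off and sometimes report something else, mostly with a low value. They report only what shows in the picture. A call takes as long as a camera call.
- arm.find_in(name, camera): "location" ([column, row] as shares, 0 to 1, of the picture: columns of its width, rows of its height, amid what is visible of it).
- arm.landmark_of(name, camera): "location" ([column, row] as shares, 0 to 1, of the picture: columns of its width, rows of its height: a listed point, or the origin of a listed thing).
The state is a dict: "t": time; "joint_positions": joint angles; "qvel": joint speeds; "effort": joint torques, N m; "tool_pos": TCP position; "orientation": TCP orientation; "ft_force": force on the tool from outside, world axes, zero at the start; "torque": the same for the moment, N m; "grip_width": finger opening in m; "finger_force": force on a finger pad.
Only numpy, scipy, OpenCV 4.12 (cv2) and the standard library are available. Lean on these libraries where they do the work, as an engineer would, in place of code of your own. Each camera call takes 0.05 s, during which the arm holds its last target. There are 200 camera calls.

## Working session

There is one attempt and no reset: what is moved stays moved. The work goes in short steps, Python scripts to look and compute and a shell command to move; the robot and the scene stay as the last step left them, time stands still between calls to the robot, and variables do not carry over. Pictures are saved under pics/ and viewed, at most 10 in all, crops included, and the job is handed in when it is done.

```bash
mkdir -p pics
cat > h.py <<'E'
import numpy as np, cv2
from workcell import arm
def snap(c,name=None):
    info=arm.camera_info(c); p,d=arm.snapshot(c)
    if name: cv2.imwrite(f'pics/{name}.png',p[:,:,::-1])
    return p,d,info
def ray(info,u,v):
    E=np.array(info['extrinsics']); r=E[:3,:3]@np.array([(u-info['cx'])/info['fx'],(v-info['cy'])/info['fy'],1]); return E[:3,3],r
def at_z(info,u,v,z):
    o,r=ray(info,u,v); return o+r*(z-o[2])/r[2]
def cloud(d,info):
    v,u=np.mgrid[:d.shape[0],:d.shape[1]]
    P=np.stack([(u-info['cx'])/info['fx']*d,(v-info['cy'])/info['fy']*d,d],-1)
    E=np.array(info['extrinsics']); return P@E[:3,:3].T+E[:3,3]
E
python3 - <<'E'
from h import *
np.set_printoptions(precision=3,suppress=True)
for c in ['top','side']:
    p,d,i=snap(c,c+'0'); P=cloud(d,i); print(c,i['extrinsics'])
    for n in ['probe','tabs','jaw','plate','slot','tumbler','tape_roll']:
        for r in arm.landmark_of(n,c)[:2]:
            u,v=r['location'][0]*640,r['location'][1]*400
            print(n,round(r['score'],2),int(u),int(v),P[int(v),int(u)])
print(arm.state())
E
```

```text
top [[ 0.029 -0.994  0.107  0.457]
 [-0.999 -0.031 -0.015 -0.223]
 [ 0.018 -0.106 -0.994  1.233]
 [ 0.     0.     0.     1.   ]]
probe 0.64 410 247 [ 0.459 -0.536  0.002]
probe 0.49 222 242 [0.457 0.041 0.016]
tabs 0.85 217 241 [0.46  0.057 0.013]
jaw 0.7 233 218 [0.532 0.015 0.001]
plate 0.58 313 223 [ 0.524 -0.234  0.011]
slot 0.62 308 207 [ 0.573 -0.217  0.007]
tumbler 0.81 229 166 [0.693 0.034 0.011]
tape_roll 0.9 408 248 [ 0.456 -0.531 -0.003]
side [[-0.88  -0.316  0.356  0.234]
 [-0.476  0.573 -0.667  0.342]
 [ 0.007 -0.756 -0.654  0.625]
 [ 0.     0.     0.     1.   ]]
probe 0.93 286 322 [0.458 0.053 0.018]
tabs 0.76 286 310 [0.471 0.034 0.018]
jaw 0.67 261 290 [ 0.545  0.01  -0.001]
plate 0.9 328 220 [ 0.517 -0.218  0.007]
plate 0.62 261 293 [0.533 0.024 0.015]
slot 0.58 310 210 [ 0.57  -0.226  0.008]
tumbler 0.55 198 270 [0.65  0.056 0.048]
tape_roll 0.6 397 162 [ 0.449 -0.486  0.025]
{'t': 0.8, 'joint_positions': array([ 1.29 ,  0.264,  1.604, -0.   ,  1.274, -0.037]), 'qvel': array([ 0.   ,  0.002,  0.   , -0.001, -0.001, -0.   ]), 'effort': array([ -0.001, -51.498, -36.769,  -0.   ,   0.001,   0.   ]), 'tool_pos': array([0.163, 0.655, 0.253]), 'orientation': array([[-0.97 ,  0.241,  0.   ],
       [ 0.241,  0.97 ,  0.   ],
       [-0.   ,  0.   , -1.   ]]), 'ft_force': array([ 0.085, -0.29 ,  0.452]), 'torque': array([0.002, 0.04 , 0.004]), 'finger_force': 0.0, 'grip_width': 0.08549884597143896}
```

View pics/top0.png

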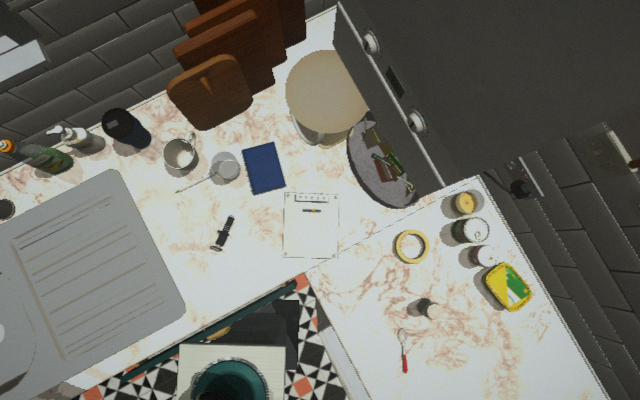

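View pics/side0.png

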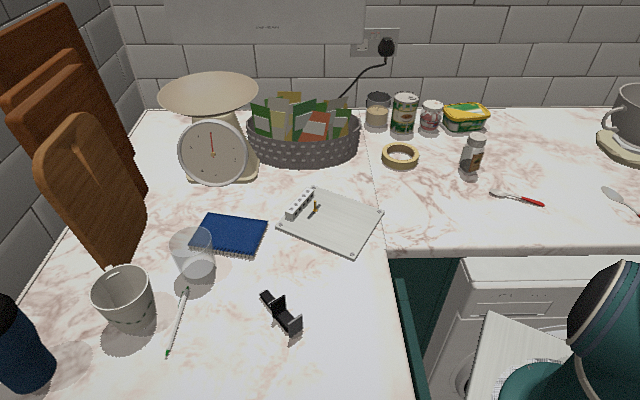

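```bash
cat >> h.py <<'E'
def plan(dw,turn,n):
    """tool-axis shifts for n rows: world shift dw, turn about tool z (rad total)"""
    from scipy.spatial.transform import Rotation as Ro
    R=np.array(arm.state()['orientation'])
    for k in range(n):
        t=R.T@(np.array(dw)/n); print(k,[round(x,3)+0. for x in t],'rz',round(turn/n,3)); R=R@Ro.from_rotvec([0,0,turn/n]).as_matrix()
E
python3 - <<'E'
from h import *
plan([0.277,-0.595,0],1.76,15)
E
```

```text
0 [np.float64(-0.027), np.float64(-0.034), np.float64(0.0)] rz 0.117
1 [np.float64(-0.031), np.float64(-0.031), np.float64(0.0)] rz 0.117
2 [np.float64(-0.035), np.float64(-0.027), np.float64(0.0)] rz 0.117
3 [np.float64(-0.038), np.float64(-0.022), np.float64(0.0)] rz 0.117
4 [np.float64(-0.04), np.float64(-0.018), np.float64(0.0)] rz 0.117
5 [np.float64(-0.042), np.float64(-0.013), np.float64(0.0)] rz 0.117
6 [np.float64(-0.043), np.float64(-0.008), np.float64(0.0)] rz 0.117
7 [np.float64(-0.044), np.float64(-0.003), np.float64(0.0)] rz 0.117
8 [np.float64(-0.044), np.float64(0.002), np.float64(0.0)] rz 0.117
9 [np.float64(-0.043), np.float64(0.007), np.float64(0.0)] rz 0.117
10 [np.float64(-0.042), np.float64(0.012), np.float64(0.0)] rz 0.117
11 [np.float64(-0.04), np.float64(0.017), np.float64(0.0)] rz 0.117
12 [np.float64(-0.038), np.float64(0.022), np.float64(0.0)] rz 0.117
13 [np.float64(-0.035), np.float64(0.026), np.float64(0.0)] rz 0.117
14 [np.float64(-0.032), np.float64(0.03), np.float64(0.0)] rz 0.117
```

```bash
python3 -m inch '[[[-0.027,-0.034,0,0,0,0.117,0.085],[-0.031,-0.031,0,0,0,0.117,0.085],[-0.035,-0.027,0,0,0,0.117,0.085],[-0.038,-0.022,0,0,0,0.117,0.085],[-0.040,-0.018,0,0,0,0.117,0.085]]]'
python3 -m inch '[[[-0.042,-0.013,0,0,0,0.117,0.085],[-0.043,-0.008,0,0,0,0.117,0.085],[-0.044,-0.003,0,0,0,0.117,0.085],[-0.044,0.002,0,0,0,0.117,0.085],[-0.043,0.007,0,0,0,0.117,0.085]]]'
python3 -m inch '[[[-0.042,0.012,0,0,0,0.117,0.085],[-0.040,0.017,0,0,0,0.117,0.085],[-0.038,0.022,0,0,0,0.117,0.085],[-0.035,0.026,0,0,0,0.117,0.085],[-0.032,0.030,0,0,0,0.117,0.085]]]'
python3 - <<'E'
from h import *
np.set_printoptions(precision=4,suppress=True)
print(arm.state()['tool_pos'],arm.state()['orientation'])
p,d,i=snap('wrist','w1');P=cloud(d,i);print(np.array(i['extrinsics']))
for n in ['probe','tabs','jaw']:
    for r in arm.landmark_of(n,'wrist')[:1]:
        u,v=r['location'][0]*640,r['location'][1]*400; print(n,r['score'],u,v,P[int(v),int(u)])
np.save('P.npy',P)
for lo,hi in [(.006,.03),(.035,.06)]:
    m=(P[...,2]>lo)&(P[...,2]<hi)&(np.hypot(P[...,0]-.46,P[...,1]-.04)<.15)&(d>0)&(p.max(-1)<110)
    v,u=np.nonzero(m);print(lo,m.sum(),cv2.minAreaRect(P[m][:,:2].astype(np.float32)),np.median(P[m],0))
E
```

```text
t: 1.3
tool_pos: [0.2558, 0.4547, 0.2534]
orientation: [[-0.673, 0.74, 0.0], [0.74, 0.673, 0.0], [-0.0, 0.001, -1.0]]
ft_force: [0.7, -0.0, -0.3]
grip_width: 0.0851
finger_force: 0.0
t: 1.8
tool_pos: [0.349, 0.256, 0.2537]
orientation: [[-0.152, 0.988, 0.001], [0.988, 0.152, 0.001], [0.0, 0.001, -1.0]]
ft_force: [1.5, -0.7, 0.4]
grip_width: 0.0853
finger_force: 0.0
t: 2.3
tool_pos: [0.4427, 0.0584, 0.2538]
orientation: [[0.42, 0.908, 0.001], [0.908, -0.42, 0.0], [0.001, 0.001, -1.0]]
ft_force: [0.9, 1.0, -0.3]
grip_width: 0.0848
finger_force: 0.0
[0.4427 0.0584 0.2538] [[ 0.4196  0.9077  0.0014]
 [ 0.9077 -0.4196  0.0003]
 [ 0.0008  0.0011 -1.    ]]
[[ 0.908  -0.4018 -0.1185  0.4741]
 [-0.4189 -0.8703 -0.2589  0.1255]
 [ 0.0009  0.2848 -0.9586  0.3747]
 [ 0.      0.      0.      1.    ]]
probe 0.62 341.88800000000003 166.0 [0.4639 0.0534 0.0201]
tabs 0.75 346.432 170.52 [0.4668 0.047  0.0183]
jaw 0.89 419.072 162.79999999999998 [0.5414 0.0182 0.0006]
0.006 1858 ((0.48807623982429504, 0.04094008356332779), (0.0278758741915226, 0.10848405957221985), 68.50438690185547) [0.4826 0.0412 0.017 ]
0.035 394 ((0.4621242880821228, 0.05031334608793259), (0.029580505564808846, 0.05488121882081032), 68.43196868896484) [0.4801 0.0504 0.0496]
```

View pics/w1.png

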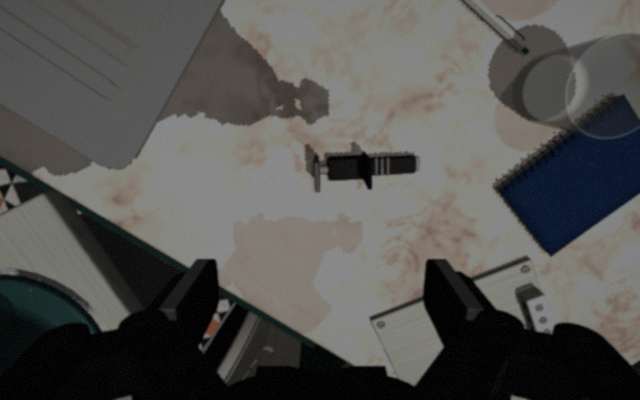

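```bash
python3 -m inch '[[[0,0,0.02,0,0,-0.056,0.085],[0,0.021,0.04,0,0,0,0.085],[0,0,0.04,0,0,0,0.085],[0,0,0.04,0,0,0,0.085],[0,0,0.02,0,0,0,0.085]]]'
python3 -m inch '[[[0,0,0.024,0,0,0,0.085],[0,0,0.024,0,0,0,0.085],[0,0,0,0,0,0,0.085],[0,0,0,0,0,0,0.08],[0,0,0,0,0,0,0.07]]]' 20
```

```text
t: 3.0
tool_pos: [0.4585, 0.054, 0.0897]
orientation: [[0.361, 0.933, -0.006], [0.933, -0.361, 0.0], [-0.002, -0.005, -1.0]]
ft_force: [-0.6, 0.3, 0.4]
grip_width: 0.0852
finger_force: 0.0
t: 3.5
tool_pos: [0.4628, 0.0533, 0.0467]
orientation: [[0.362, 0.932, 0.002], [0.932, -0.362, 0.0], [0.001, 0.002, -1.0]]
ft_force: [0.4, -0.0, 1.0]
grip_width: 0.0701
finger_force: 0.0
```

```bash
python3 -m inch '[[[-0.0025,0.0017,0,0,0,0,0.07],[0,0,0,0,0,0,0.055],[0,0,0,0,0,0,0.045],[0,0,0,0,0,0,0.035],[0,0,0,0,0,0,0.035]]]' 20
python3 -m inch '[[[0,0,0,0,0,0,0.035],[0,0,0,0,0,0,0.035],[0,0,0,0,0,0,0.035],[0,0,-0.01,0,0,0,0.035],[0,0,-0.02,0,0,0,0.035]]]' 20
python3 -m inch '[[[0,0,-0.03,0,0,0,0.035],[0,0,-0.03,0,0,0,0.035],[0,0,-0.03,0,0,0,0.035],[0,0,0,0,0,0,0.035],[0,0,0,0,0,0,0.035]]]' 20
python3 - <<'E'
from h import *
np.set_printoptions(precision=4,suppress=True)
p,d,i=snap('wrist');cv2.imwrite('pics/w2.png',cv2.convertScaleAbs(p[:,:,::-1],alpha=1.7))
p,d,i=snap('top');P=cloud(d,i)
s=cv2.resize(p[180:270,190:350,::-1],None,fx=5,fy=5,interpolation=cv2.INTER_CUBIC);cv2.imwrite('pics/t2.png',s)
m=(P[...,2]>.005)&(abs(P[...,0]-.52)<.14)&(abs(P[...,1]+.23)<.13)&(P[...,2]<.02)&(p.min(-1)>120)
print(m.sum(),cv2.minAreaRect(P[m][:,:2].astype(np.float32)))
E
```

```text
t: 4.0
tool_pos: [0.4666, 0.0491, 0.0482]
orientation: [[0.363, 0.932, 0.008], [0.932, -0.363, -0.0], [0.003, 0.008, -1.0]]
ft_force: [3.5, -2.8, 8.1]
grip_width: 0.0403
finger_force: 19.9
t: 4.5
tool_pos: [0.4602, 0.0493, 0.0744]
orientation: [[0.364, 0.931, -0.005], [0.931, -0.364, -0.0], [-0.002, -0.005, -1.0]]
ft_force: [-1.0, 0.2, -0.5]
grip_width: 0.0399
finger_force: 21.9
t: 5.0
tool_pos: [0.4622, 0.0495, 0.1658]
orientation: [[0.364, 0.932, 0.001], [0.932, -0.364, 0.0], [0.0, 0.001, -1.0]]
ft_force: [-1.2, -0.6, -1.4]
grip_width: 0.0397
finger_force: 21.9
2693 ((0.5189309120178223, -0.22828125953674316), (0.24589164555072784, 0.26924166083335876), 87.94660186767578)
```

View pics/w2.png

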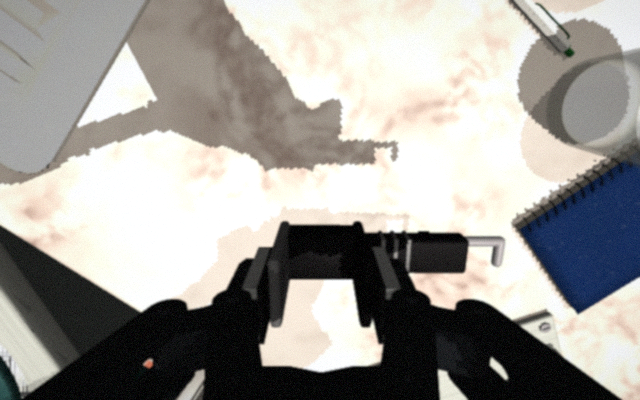

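View pics/t2.png

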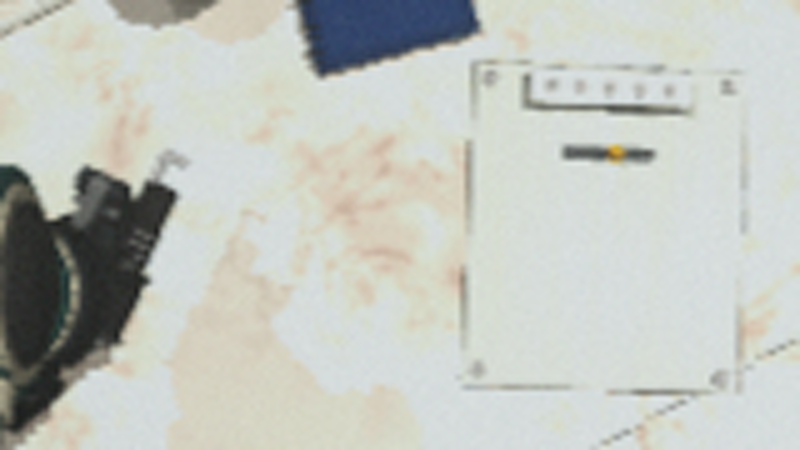

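Run:
```python
from h import *
np.set_printoptions(precision=4,suppress=True)
i=arm.camera_info('top')
C=[at_z(i,190+u/5,180+v/5,.008) for u,v in [(472,60),(745,72),(740,390),(462,385)]]
for a in C: print(a)
c=np.array(C)[:,:2];print(c.mean(0),cv2.minAreaRect(c.astype(np.float32)))
ax=((c[0]+c[1])-(c[2]+c[3]))/2; yv=((c[0]+c[3])-(c[1]+c[2]))/2
print(np.arctan2(ax[1],ax[0]),np.linalg.norm(ax),np.arctan2(-yv[0],yv[1]),np.linalg.norm(yv))
for u,v in [(563,153),(655,154),(617,153)]: print(at_z(i,190+u/5,180+v/5,.008))
print(at_z(i,190+617/5,180+153/5,.03))
```

```text
[ 0.6175 -0.1417  0.008 ]
[ 0.6153 -0.3119  0.008 ]
[ 0.4189 -0.3134  0.008 ]
[ 0.4171 -0.1432  0.008 ]
[ 0.5172 -0.2276] ((0.5178960561752319, -0.22755613923072815), (0.20047202706336975, 0.17018838226795197), 0.41015732288360596)
0.007262898735982441 0.19846664220198432 -0.0009905326405803357 0.1701733392889371
[ 0.5612 -0.2002  0.008 ]
[ 0.5624 -0.2572  0.008 ]
[ 0.5622 -0.2337  0.008 ]
[ 0.5604 -0.2335  0.03  ]
```

Run:
```python
from h import *
plan([0.022,-0.2395,-0.046],-0.375,10)
```

```text
0 [np.float64(-0.022), np.float64(0.011), np.float64(0.005)] rz -0.037
1 [np.float64(-0.022), np.float64(0.01), np.float64(0.005)] rz -0.037
2 [np.float64(-0.022), np.float64(0.009), np.float64(0.005)] rz -0.037
3 [np.float64(-0.023), np.float64(0.008), np.float64(0.005)] rz -0.037
4 [np.float64(-0.023), np.float64(0.007), np.float64(0.005)] rz -0.037
5 [np.float64(-0.023), np.float64(0.007), np.float64(0.005)] rz -0.037
6 [np.float64(-0.023), np.float64(0.006), np.float64(0.005)] rz -0.037
7 [np.float64(-0.024), np.float64(0.005), np.float64(0.005)] rz -0.037
8 [np.float64(-0.024), np.float64(0.004), np.float64(0.005)] rz -0.037
9 [np.float64(-0.024), np.float64(0.003), np.float64(0.005)] rz -0.037
```

```bash
python3 -m inch '[[[-0.022,0.011,0.005,0,0,-0.0375,0.035],[-0.022,0.010,0.005,0,0,-0.0375,0.035],[-0.022,0.009,0.005,0,0,-0.0375,0.035],[-0.023,0.008,0.005,0,0,-0.0375,0.035],[-0.023,0.007,0.005,0,0,-0.0375,0.035]]]'
python3 -m inch '[[[-0.023,0.007,0.005,0,0,-0.0375,0.035],[-0.023,0.006,0.005,0,0,-0.0375,0.035],[-0.024,0.005,0.005,0,0,-0.0375,0.035],[-0.024,0.004,0.005,0,0,-0.0375,0.035],[-0.024,0.003,0.005,0,0,-0.0375,0.035]]]'
python3 -m inch '[[[0,0,0,0,0,0,0.035],[0,0,0,0,0,0,0.035],[0,0,0,0,0,0,0.035],[0,0,0,0,0,0,0.035],[0,0,0,0,0,0,0.035]]]'
python3 - <<'E'
from h import *
np.set_printoptions(precision=4,suppress=True)
p,d,i=snap('wrist');cv2.imwrite('pics/w3.png',cv2.convertScaleAbs(p[:,:,::-1],alpha=1.7)); np.save('w3d.npy',d); np.save('w3E.npy',i['extrinsics']); print(i['fx'],i['cx'],i['cy'])
p,d,i=snap('side');cv2.imwrite('pics/s3.png',cv2.resize(p[150:300,220:420,::-1],None,fx=4,fy=4,interpolation=cv2.INTER_CUBIC))
E
```

```text
t: 5.6
tool_pos: [0.4709, -0.0715, 0.1379]
orientation: [[0.182, 0.983, -0.004], [0.983, -0.182, 0.001], [0.0, -0.004, -1.0]]
ft_force: [0.1, 0.8, -1.4]
grip_width: 0.0403
finger_force: 21.9
t: 6.1
tool_pos: [0.4829, -0.1914, 0.1127]
orientation: [[-0.004, 1.0, -0.004], [1.0, 0.004, 0.002], [0.002, -0.004, -1.0]]
ft_force: [0.7, -0.2, -1.1]
grip_width: 0.0401
finger_force: 21.9
t: 6.6
tool_pos: [0.4846, -0.1904, 0.1153]
orientation: [[-0.004, 1.0, -0.0], [1.0, 0.004, 0.0], [0.0, -0.0, -1.0]]
ft_force: [0.0, 0.4, -1.6]
grip_width: 0.0403
finger_force: 21.9
351.1513401550363 320.8553937082372 199.28748586581267
```

View pics/w3.png

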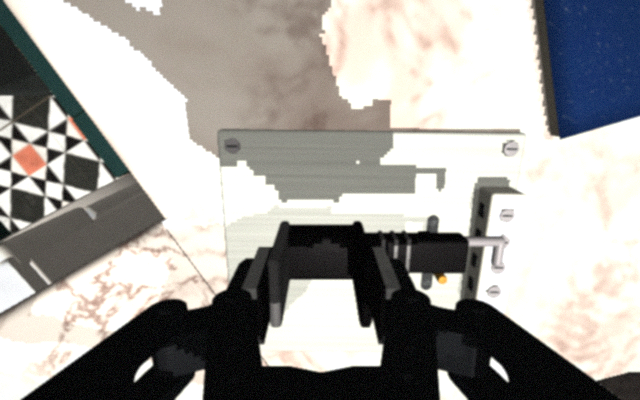

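View pics/s3.png

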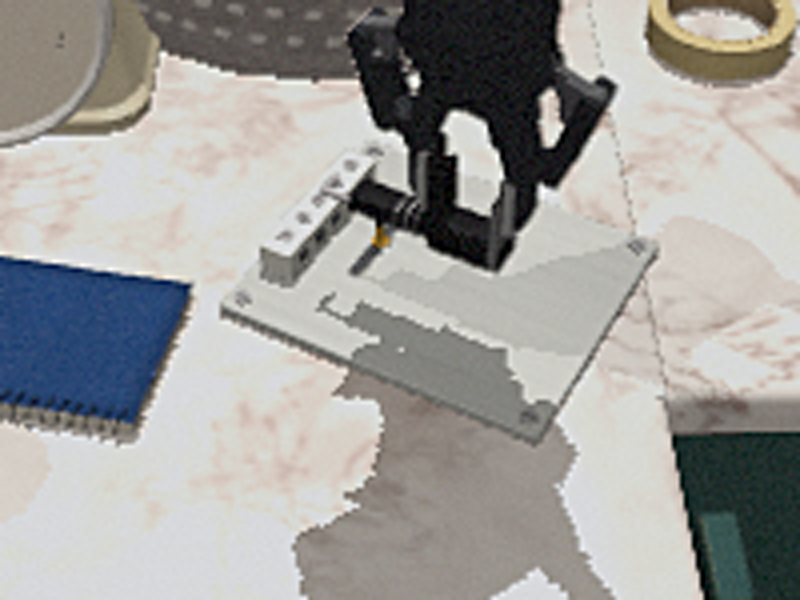

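Run:
```python
from h import *
np.set_printoptions(precision=4,suppress=True)
d=np.load('w3d.npy');i=arm.camera_info('wrist');P=cloud(d,i)
print('nose near', at_z(i,467,240,.085), P[240,455],P[240,463])
for v in (235,270): print('nose corners',at_z(i,467,v,.085))
print('nosebackedge', [P[v,450] for v in range(228,282,6)])
print('tip',at_z(i,499,258,.079),P[255,499],P[241,480],P[241,485])
print('post top',at_z(i,441,279,.038),P[279,441])
print('slot top end',at_z(i,433,217,.008),at_z(i,427,288,.008))
for (u,v) in [(233,147),(512,148)]: print('screw',at_z(i,u,v,.008),P[v,u])
```

```text
nose near [ 0.5539 -0.1814  0.085 ] [ 0.5493 -0.1824  0.0827] [ 0.5531 -0.1824  0.0825]
nose corners [ 0.5536 -0.1789  0.085 ]
nose corners [ 0.5558 -0.1969  0.085 ]
nosebackedge [array([ 0.5755, -0.2051,  0.0086]), array([ 0.5491, -0.182 ,  0.0762]), array([ 0.5467, -0.1822,  0.0831]), array([ 0.5465, -0.1847,  0.0844]), array([ 0.5471, -0.1881,  0.0837]), array([ 0.5472, -0.1909,  0.0844]), array([ 0.5478, -0.1944,  0.0837]), array([ 0.5477, -0.197 ,  0.0848]), array([ 0.5793, -0.2418,  0.0094])]
tip [ 0.5735 -0.1935  0.079 ] [ 0.5728 -0.1914  0.0799] [ 0.562  -0.1836  0.081 ] [ 0.5645 -0.1837  0.0807]
post top [ 0.562  -0.2282  0.038 ] [ 0.5615 -0.2275  0.0393]
slot top end [ 0.5631 -0.1972  0.008 ] [ 0.564  -0.2524  0.008 ]
screw [ 0.4286 -0.1496  0.008 ] [ 0.4291 -0.1493  0.0103]
screw [ 0.61   -0.1495  0.008 ] [ 0.6092 -0.1493  0.0094]
```

```bash
python3 -m inch '[[[0,0,0.02,0,0,0,0.035],[0,0,0.018,0,0,0,0.035],[0,0,0.012,0,0,0,0.035],[0,0,0.005,0,0,0,0.035],[0,0,0,0,0,0,0.035]]]'
python3 -m inch '[[[0,0,0.002,0,0,0,0.035],[0,0,0.002,0,0,0,0.035],[0,0,0,0,0,0,0.035],[0,0,0,0,0,0,0.035],[0,0,0,0,0,0,0.035]]]'
```

```text
t: 7.2
tool_pos: [0.4841, -0.1908, 0.0596]
orientation: [[-0.003, 1.0, -0.001], [1.0, 0.003, 0.001], [0.001, -0.001, -1.0]]
ft_force: [0.1, 0.3, -1.5]
grip_width: 0.04
finger_force: 21.9
t: 7.7
tool_pos: [0.4848, -0.1913, 0.0566]
orientation: [[-0.003, 1.0, 0.0], [1.0, 0.003, -0.0], [-0.0, 0.0, -1.0]]
ft_force: [0.1, 0.7, -0.8]
grip_width: 0.0398
finger_force: 21.9
```

```bash
python3 -m inch '[[[-0.005,0,0.0005,0,0,0,0.035],[-0.008,0,0,0,0,0,0.035],[-0.008,0,0,0,0,0,0.035],[-0.005,0,0,0,0,0,0.035],[0,0,0,0,0,0,0.035]]]'
python3 -m inch '[[[-0.002,0,0,0,0,0,0.035],[0,0,0,0,0,0,0.035],[-0.002,0,0,0,0,0,0.035],[0,0,0,0,0,0,0.035],[0,0,0,0,0,0,0.035]]]'
python3 -m inch '[[[-0.0008,0,0,0,0,0,0.035],[-0.0008,0,0,0,0,0,0.035],[-0.0008,0,0,0,0,0,0.035],[0,0,0,0,0,0,0.035],[0,0,0,0,0,0,0.035]]]'
python3 - <<'E'
from h import *
p,d,i=snap('top')
cv2.imwrite('pics/t4.png',cv2.resize(p[180:270,230:350,::-1],None,fx=6,fy=6,interpolation=cv2.INTER_CUBIC))
p,d,i=snap('wrist');cv2.imwrite('pics/w4.png',cv2.resize(cv2.convertScaleAbs(p[180:330,380:560,::-1],alpha=1.7),None,fx=4,fy=4))
E
```

```text
t: 8.2
tool_pos: [0.4851, -0.2187, 0.0562]
orientation: [[-0.002, 1.0, 0.001], [1.0, 0.002, -0.001], [-0.001, 0.001, -1.0]]
ft_force: [-0.5, -1.6, 2.7]
grip_width: 0.0402
finger_force: 23.0
t: 8.7
tool_pos: [0.485, -0.2209, 0.0561]
orientation: [[-0.003, 1.0, 0.0], [1.0, 0.003, 0.0], [0.0, 0.0, -1.0]]
ft_force: [-0.6, 2.8, 6.2]
grip_width: 0.04
finger_force: 23.8
t: 9.2
tool_pos: [0.4849, -0.223, 0.0561]
orientation: [[-0.003, 1.0, 0.0], [1.0, 0.003, 0.001], [0.001, 0.0, -1.0]]
ft_force: [-0.6, 2.7, 5.7]
grip_width: 0.04
finger_force: 24.0
```

View pics/w4.png

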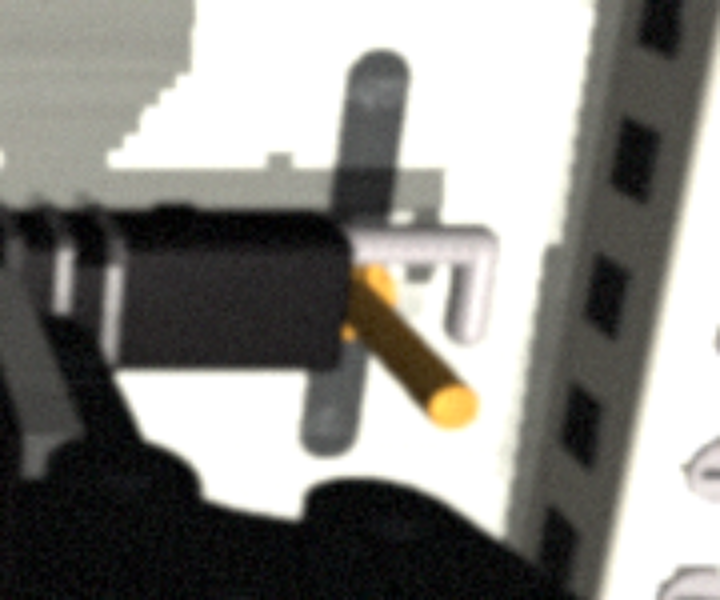

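```bash
python3 -m inch '[[[0,0,-0.0008,0,0,0,0.035],[0,0,0,0,0,0,0.035],[-0.001,0,0,0,0,0,0.035],[0,0,0,0,0,0,0.035],[0,0,0,0,0,0,0.035]]]'
python3 -m inch '[[[-0.0005,0,0,0,0,0,0.035],[-0.0005,0,0,0,0,0,0.035],[-0.0005,0,0,0,0,0,0.035],[0,0,0,0,0,0,0.035],[0,0,0,0,0,0,0.035]]]'
```

```text
t: 9.8
tool_pos: [0.4844, -0.2246, 0.0563]
orientation: [[-0.003, 1.0, -0.001], [1.0, 0.003, 0.0], [0.0, -0.001, -1.0]]
ft_force: [-0.6, 0.1, 0.5]
grip_width: 0.04
finger_force: 22.1
t: 10.3
tool_pos: [0.4847, -0.2261, 0.0565]
orientation: [[-0.003, 1.0, -0.0], [1.0, 0.003, -0.0], [-0.0, -0.0, -1.0]]
ft_force: [0.7, 0.3, -0.8]
grip_width: 0.0399
finger_force: 21.9
```

Free of the plate now; easing on.

```bash
python3 -m inch '[[[-0.0005,0,0,0,0,0,0.035],[-0.0005,0,0,0,0,0,0.035],[-0.0005,0,0,0,0,0,0.035],[0,0,0,0,0,0,0.035],[0,0,0,0,0,0,0.035]]]'
```

```text
t: 10.8
tool_pos: [0.4847, -0.2276, 0.0566]
orientation: [[-0.003, 1.0, -0.0], [1.0, 0.003, -0.0], [-0.0, -0.0, -1.0]]
ft_force: [-0.0, 0.8, -0.8]
grip_width: 0.0397
finger_force: 21.9
```

```bash
python3 -m inch '[[[-0.0005,0,0,0,0,0,0.035],[0,0,0,0,0,0,0.035],[-0.0005,0,0,0,0,0,0.035],[0,0,0,0,0,0,0.035],[0,0,0,0,0,0,0.035]]]'
```

```text
t: 11.3
tool_pos: [0.4847, -0.2286, 0.0566]
orientation: [[-0.003, 1.0, -0.0], [1.0, 0.003, 0.0], [0.0, -0.0, -1.0]]
ft_force: [-0.8, -0.1, -1.7]
grip_width: 0.0401
finger_force: 21.9
```

```bash
python3 -m inch '[[[-0.0005,0,0,0,0,0,0.035],[0,0,0,0,0,0,0.035],[-0.0005,0,0,0,0,0,0.035],[0,0,0,0,0,0,0.035],[0,0,0,0,0,0,0.035]]]'
```

```text
t: 11.8
tool_pos: [0.4847, -0.2293, 0.0565]
orientation: [[-0.003, 1.0, -0.0], [1.0, 0.003, 0.0], [0.0, -0.0, -1.0]]
ft_force: [0.0, 1.4, -0.7]
grip_width: 0.0398
finger_force: 22.0
```

```bash
python3 -m inch '[[[-0.0005,0,0,0,0,0,0.035],[0,0,0,0,0,0,0.035],[-0.0005,0,0,0,0,0,0.035],[0,0,0,0,0,0,0.035],[0,0,0,0,0,0,0.035]]]'
python3 - <<'E'
from h import *
p,d,i=snap('wrist');cv2.imwrite('pics/w5.png',cv2.resize(cv2.convertScaleAbs(p[180:330,380:560,::-1],alpha=1.7),None,fx=4,fy=4))
E
```

```text
t: 12.3
tool_pos: [0.4846, -0.2299, 0.0565]
orientation: [[-0.003, 1.0, -0.0], [1.0, 0.003, 0.001], [0.001, -0.0, -1.0]]
ft_force: [1.4, 5.2, 0.2]
grip_width: 0.0403
finger_force: 22.1
```

View pics/w5.png

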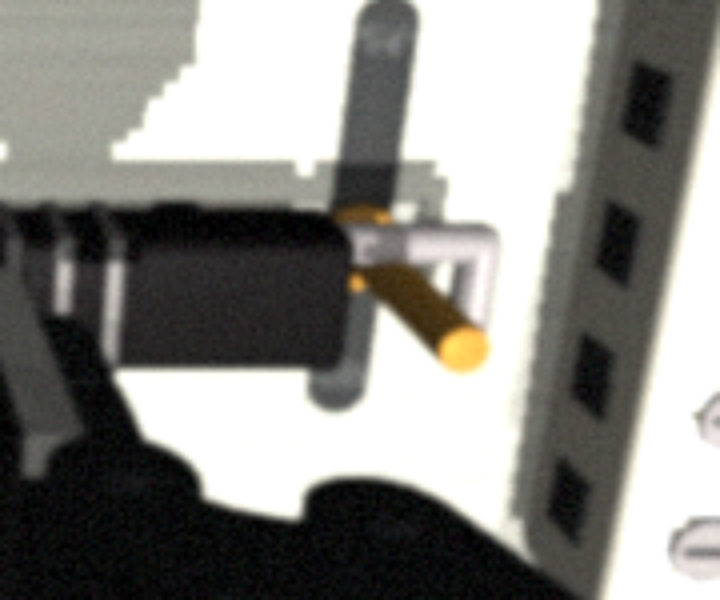

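```bash
python3 -m inch '[[[0.0007,0,0,0,0,0,0.035],[0,0.001,0,0,0,0,0.035],[0,0.001,0.0004,0,0,0,0.035],[0,0,0,0,0,0,0.035],[0,0,0,0,0,0,0.035]]]'
python3 -m inch '[[[0,0,0,0,0,0,0.043],[0,0,0,0,0,0,0.046],[0,0,0,0,0,0,0.050],[0,0,0,0,0,0,0.056],[0,0,0,0,0,0,0.062]]]'
```

```text
t: 12.85
tool_pos: [0.4856, -0.2297, 0.0561]
orientation: [[-0.003, 1.0, -0.003], [1.0, 0.003, 0.001], [0.001, -0.003, -1.0]]
ft_force: [-4.1, 2.8, 3.1]
grip_width: 0.0402
finger_force: 23.0
t: 13.35
tool_pos: [0.488, -0.2306, 0.0568]
orientation: [[-0.003, 1.0, 0.003], [1.0, 0.003, -0.001], [-0.001, 0.003, -1.0]]
ft_force: [-0.1, -0.3, 0.0]
grip_width: 0.0617
finger_force: 0.0
```

```bash
python3 -m inch '[[[0,0,0,0,0,0,0.070],[0,0,0,0,0,0,0.078],[0,0,0,0,0,0,0.078],[0,0,0,0,0,0,0.078],[0,0,0,0,0,0,0.078]]]'
python3 - <<'E'
from h import *
p,d,i=snap('wrist');cv2.imwrite('pics/w6.png',cv2.resize(cv2.convertScaleAbs(p[150:350,240:560,::-1],alpha=1.7),None,fx=2.5,fy=2.5))
E
```

```text
t: 13.85
tool_pos: [0.4868, -0.2299, 0.0562]
orientation: [[-0.003, 1.0, 0.0], [1.0, 0.003, -0.0], [-0.0, 0.0, -1.0]]
ft_force: [-0.1, -1.0, 0.0]
grip_width: 0.0779
finger_force: 0.0
```

View pics/w6.png

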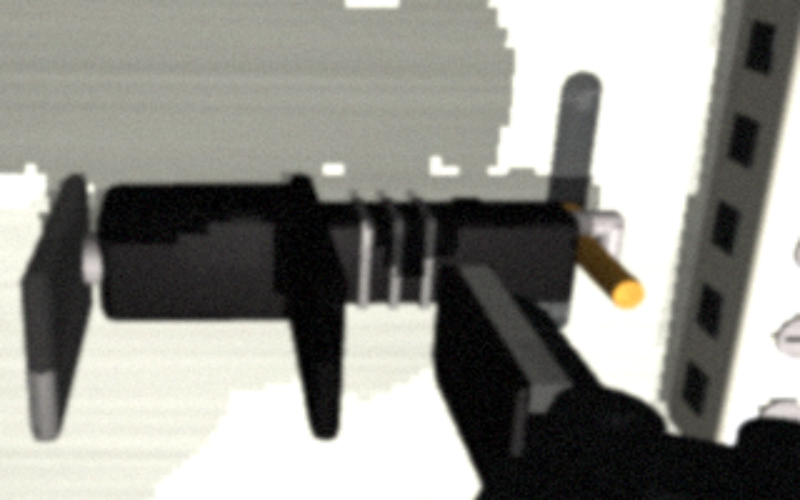

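```bash
python3 -m inch '[[[0,0,-0.01,0,0,0,0.078],[0,0,-0.02,0,0,0,0.078],[0,0,-0.03,0,0,0,0.078],[0,0,-0.03,0,0,0,0.078],[0,0,-0.03,0,0,0,0.078]]]'
python3 -m inch '[[[0,0,-0.02,0,0,0,0.078],[0,0,0,0,0,0,0.078],[0,0,0,0,0,0,0.078],[0,0,0,0,0,0,0.078],[0,0,0,0,0,0,0.078]]]'
python3 - <<'E'
from h import *
np.set_printoptions(precision=4,suppress=True)
p,d,i=snap('wrist');P=cloud(d,i)
for lo,hi in [(.018,.030),(.05,.065)]:
    m=(P[...,2]>lo)&(P[...,2]<hi)&(abs(P[...,0]-.505)<.07)&(abs(P[...,1]+.228)<.04)&(d>0)&(p.max(-1)<110)
    print(m.sum(),cv2.minAreaRect(P[m][:,:2].astype(np.float32)),np.median(P[m],0))
E
```

```text
t: 14.4
tool_pos: [0.4867, -0.2298, 0.178]
orientation: [[-0.003, 1.0, 0.0], [1.0, 0.003, -0.0], [-0.0, 0.0, -1.0]]
ft_force: [-0.2, -0.0, -0.5]
grip_width: 0.078
finger_force: 0.0
t: 14.9
tool_pos: [0.4857, -0.2293, 0.1944]
orientation: [[-0.003, 1.0, -0.003], [1.0, 0.003, 0.002], [0.002, -0.003, -1.0]]
ft_force: [-0.5, -0.5, -0.0]
grip_width: 0.0781
finger_force: 0.0
2593 ((0.5152056813240051, -0.22746960818767548), (0.10868731141090393, 0.028267882764339447), 1.679402470588684) [ 0.5047 -0.2279  0.0249]
537 ((0.4847298562526703, -0.22941140830516815), (0.04962296783924103, 0.0294287521392107), 0.3398900628089905) [ 0.4649 -0.2287  0.0577]
```

```bash
python3 -c "
from workcell import arm
print(arm.job_done())"
```

```text
the job is handed in; nothing more can be done
None
```

The probe is clipped onto the brass post and the job was handed in at about 15 s; I was not told the verdict. It lies flat and square on the plate, with the hook about 5.5 mm out by the tab spacing. The wrist felt about 5 N at the post, and the tumbler and tape roll were never approached.

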